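Weigh the sample tin from behind the seed canisters

TASK

The long flat tin at the back of the orange crate has to go on the balance, but three knob-lidded canisters stand in front of it. First move all three canisters out into the grey tray, then lower the tin onto the middle of the balance's pan without dropping it, and only after that put each canister back in the crate in the same place where it stood at the start. Keep everything upright, and leave the amber jar, the brush and the tape roll alone.

Things in the scene. Friction and masses are not known exactly. Their poses are not given: they have to be found in the camera images.
- can_wide: Wide round aluminium canister, body diameter 68 mm, lid top 75 mm above its underside, about 0.35 kg. Origin: centre of its underside; z up. On the middle of the lid stands a black upright cylindrical knob, diameter 24 mm, 34 mm tall, the place to grip it (from above): it spans 75 to 109 mm above the underside.
- can_square: Square aluminium canister, body 52 x 52 mm, lid top 85 mm above its underside, about 0.3 kg. Origin: centre of its underside; z up. On the middle of the lid stands a black upright cylindrical knob, diameter 24 mm, 34 mm tall, the place to grip it (from above): it spans 85 to 119 mm above the underside. x and y run square to its sides.
- can_slim: Slim, taller round aluminium canister, body diameter 46 mm, lid top 95 mm above its underside, about 0.25 kg. Origin: centre of its underside; z up. On the middle of the lid stands a black upright cylindrical knob, diameter 24 mm, 34 mm tall, the place to grip it (from above): it spans 95 to 129 mm above the underside.
- tin: The sample tin: a flat closed aluminium box with a paper label on top, 40 mm (its x) by 120 mm (its y) by 60 mm tall, about 0.25 kg, lying along the crate behind the canisters. Grip it across the 40 mm. Origin: centre of its underside; z up.
- crate: Orange low open crate, fixed. Outside 202 mm (x) by 252 mm (y); floor 6 mm thick; walls 6 mm thick and 42 mm high, the front one (-x side, towards the robot) only 16 mm high. Origin: centre of its underside; z up. The three canisters stand in a row along its y, near crate x = -55 mm, about 75 mm apart, which one in which place varies; the tin lies about 63 mm behind that row (near crate x = +8 mm), with about 65 mm free behind it.
- tray: Grey shallow tray, fixed, empty at the start, the side area for the canisters. Outside 276 mm (its x) by 124 mm (its y), floor and walls 4 mm thick, walls 14 mm high. Origin: centre of its underside; z up. It and the balance may swap sides.
- balance: White bench balance, fixed, with a square steel pan 150 x 150 mm whose top is 70 mm above the origin and does not give. Housing 220 mm (x, from -130 to +90 mm) by 180 mm (y), top 52 mm high, the low display strip on its -x side. Origin: on the table under the centre of the pan; z up.
- glass_jar: Bystander: amber glass jar, diameter 68 mm, 110 mm tall, to be left alone. Origin: centre of its underside.
- brush: Bystander: hand brush lying flat on the table between robot and crate, about 200 mm long and 20 mm high, to be left alone. Origin: on its long axis near its middle, at table level.
- tape: Bystander: roll of brown tape lying flat, outer diameter 90 mm, 25 mm tall, to be left alone. Origin: centre of its underside.
There are look-alikes about, which are no part of the job. What is shaped like the tin but yellow is not meant.

How it is judged (in metres and radians):
On the way, in this order (a step that is already met when the one before it is completed fails the run):
1. all three canisters stand upright in the grey tray (x of can_wide in the frame of tray between -0.125 and 0.125 m and y of can_wide in the frame of tray between -0.05 and 0.05 m and z of can_wide in the frame of tray between 0 and 0.008 m and angle between each of can_wide, can_square, can_slim's own z axis and vertical below 0.1 rad and linear speed of each of can_wide, can_square, can_slim below 0.03 m/s and x of can_square in the frame of tray between -0.125 and 0.125 m and y of can_square in the frame of tray between -0.05 and 0.05 m and z of can_square in the frame of tray between 0 and 0.008 m and x of can_slim in the frame of tray between -0.125 and 0.125 m and y of can_slim in the frame of tray between -0.05 and 0.05 m and z of can_slim in the frame of tray between 0 and 0.008 m), for 0.2 s.
2. the tin stands on the middle of the pan while the three canisters are still in the tray (all of step 1 and z of tin in the frame of balance between 0.066 and 0.075 m and horizontal distance between tin and balance below 0.015 m and angle between tin's own z axis and vertical below 0.08 rad and contact force between the fingers and tin below 0.2 N), for 0.2 s.
At the end, for the whole second after the job is handed in: The tin rests upright on the pan, its centre within 15 mm of the pan's centre; each canister stands upright within 15 mm of where it stood at the start; all are released and at rest (z of tin in the frame of balance between 0.066 and 0.075 m and horizontal distance between tin and balance below 0.015 m and angle between each of tin, can_wide, can_square, can_slim's own z axis and vertical below 0.08 rad and contact force between the fingers and tin below 0.2 N and linear speed of each of tin, can_wide, can_square, can_slim below 0.02 m/s and distance of each of can_wide, can_square, can_slim from where it was at the start of the episode below 0.015 m and contact force between the fingers and can_wide below 0.2 N and contact force between the fingers and can_square below 0.2 N and contact force between the fingers and can_slim below 0.2 N); the robot touches nothing.
It fails at once if a canister or the tin is tipped by more than 0.6 rad (angle between any of can_wide, can_square, can_slim, tin's own z axis and vertical above 0.6 rad).
It fails at once if the tin is let go more than 15 mm above the pan (contact force between the fingers and tin below 0.01 N and horizontal distance between tin and balance below 0.11 m and z of tin in the frame of balance above 0.085 m).
It fails at once if the amber jar, brush or tape roll is moved by more than 20 mm (distance of any of glass_jar, brush, tape from where it was at the start of the episode above 0.02 m).
It also fails if it takes over 134 s, if anything falls off the work surface, if the arm or the gripper's body presses on something with over 40 N, if the wrist force passes 120 N, or if a joint passes its speed limit or range.

ROBOT

A 7-joint arm with a two-finger parallel gripper is mounted at the origin on the work surface. World frame = base frame: x ahead of the robot, y to its left, z up, the work surface at z = 0. Lengths are in mm, angles in rad, forces in N, time in s.
With the tool pointing down it reaches from about 350 to 775 mm from the base axis. Payload 3.1 kg.
Tool frame: the origin (TCP) lies on the centre line of the jaws, within the pads' length; the fingertips stand 25 mm ahead of it and the grasp point (between the pads) lies 6 mm ahead of it; z points along the fingers, y is the line along which they close (so a half turn about z gives the same grasp; the last joint's range is limited). The gripper opens to 85 mm and grips with 20 to 120 N. Pads are 22 mm wide; open, the fingers measure 114 mm over their backs; the gripper's body (76 mm by 85 mm) begins 54 mm behind the grasp point. The pads swing forward as they close: fully open they stand 13 mm farther back than shut.
Start: joints at [1.067, 0.311, 0.014, 1.512, -0.004, 1.319, -0.027], TCP at [245.092, -492.39, 231.304] pointing down, gripper open.
Joint ranges: [-2.7, 2.7], [-0.3, 1.91], [-1.27, 1.3], [0.12, 2.57], [-1.44, 4.58], [0.2, 2.03], [-3.05, 3.05]. Speed limits (rad/s): [2.79, 2.79, 3.14, 3.14, 3.14, 3.14, 3.14].

INTERFACE

Orientations are given as a unit quaternion [x, y, z, w].
In Python, from cell import manip gives the robot as it stands. The module is installed in compiled form; this text tells all that it offers. Calls block until the motion is done:
- manip.move_ptp(position, orientation): joint-space move of the TCP to a pose.
- manip.servo_line(position, max_speed=150, rot=None): straight line of the TCP; rot=None keeps the orientation; max_speed is the mean speed in mm/s.
- manip.move_j(angles): joint-space move.
- manip.grip(opening, newtons=None): opening from 0.0 (shut) to 1.0 (fully open); newtons is the grip in N (None keeps the last); returns when the fingers have stopped.
- manip.dwell(seconds).
- manip.inverse_kinematics(position, orientation): joint angles nearest the present ones, or None.
- manip.sense(): the state.
- manip.snapshot(name): name is "side" or "top"; returns the picture (420x560x3 uint8, blue, green, red); there is no depth.
- manip.camera_info(name): a dict with "intrinsics" (3x3 intrinsics, pixels), "distortion" ([k1, k2, p1, p2, k3] as OpenCV has them; the pictures are not rectified), "T" (4x4, takes a point from camera to world coordinates). Camera axes: x right, y up, looking along -z (the intrinsics and any distortion apply to the point x, -y, -z); pixel columns grow to the right and rows downward; lengths in mm; the calibration is good to about 2 mm. A picture is of the moment at which its call begins. camera_info takes no time and is no camera call.
A pose or a line that the arm cannot do raises manip.Unreachable and nothing moves.
- manip.close_job(): hands the job in; it is judged then, once.
The state is a dict: "time": time; "qpos": joint angles; "dq": joint speeds; "effort": joint torques, N m; "tcp_pos": TCP position; "orientation": TCP orientation; "wrist_force": force on the tool from outside, world axes, zero at the start; "moment": the same for the moment, N m; "grip_width": opening from 0.0 (shut) to 1.0 (fully open); "gripper_force": force on a finger pad.
Only numpy, scipy, OpenCV 4.12 (cv2) and the standard library are available. Lean on these libraries where they do the work, as an engineer would, in place of code of your own. Each camera call takes 0.05 s, during which the arm holds its last target. There are 200 camera calls.

## Working session

There is one attempt and no reset: what is moved stays moved. The work goes in short steps, each a Python script; the robot and the scene stay as the last script left them, time stands still between calls to the robot, and variables do not carry over. Pictures are saved under pics/ and viewed, at most 14 in all, crops included, and the job is handed in when it is done.

```bash
mkdir -p pics; python3 - <<'E'
from cell import manip
import cv2
for n in("top","side"):
    cv2.imwrite(f"pics/{n}0.png",manip.snapshot(n)); c=manip.camera_info(n); print(n,c)
s=manip.sense(); print(s)
E
```

```text
top {'intrinsics': array([[437.81813429,   0.        , 276.97507565],
       [  0.        , 437.81813429, 213.46308509],
       [  0.        ,   0.        ,   1.        ]]), 'distortion': array([-0.05930853,  0.        ,  0.        ,  0.        ,  0.        ]), 'T': array([[ 1.10916740e-03,  9.91344160e-01, -1.31284145e-01,
         4.82143862e+02],
       [-9.99857279e-01, -1.11377910e-03, -1.68576907e-02,
        -3.75474288e+00],
       [-1.68579947e-02,  1.31284106e-01,  9.91201438e-01,
         9.19479764e+02],
       [ 0.00000000e+00,  0.00000000e+00,  0.00000000e+00,
         1.00000000e+00]])}
side {'intrinsics': array([[465.01300137,   0.        , 279.35239832],
       [  0.        , 465.01300137, 208.98507401],
       [  0.        ,   0.        ,   1.        ]]), 'distortion': array([-0.0058812,  0.       ,  0.       ,  0.       ,  0.       ]), 'T': array([[-9.16734265e-01,  2.75781688e-01, -2.89037625e-01,
         2.62776718e+02],
       [-3.99497307e-01, -6.32052352e-01,  6.64011841e-01,
         7.56887605e+02],
       [ 4.35395759e-04,  7.24192160e-01,  6.89598090e-01,
         8.34895331e+02],
       [ 0.00000000e+00,  0.00000000e+00,  0.00000000e+00,
         1.00000000e+00]])}
{'time': 0.1, 'qpos': array([ 1.06730179,  0.31167188,  0.01399387,  1.5128643 , -0.00436027,
        1.31921667, -0.02720024]), 'dq': array([-0.00026659, -0.002419  ,  0.00089928, -0.00303256, -0.00119417,
        0.00204424,  0.00015339]), 'effort': array([ 9.71841837e-04, -3.80855870e+01,  1.46600911e-01, -2.31241626e+01,
        1.22221341e-02,  8.22458009e-03,  3.86209183e-05]), 'tcp_pos': array([ 244.76797758, -491.81336263,  230.3284383 ]), 'orientation': array([ 9.73451109e-01,  2.28892560e-01, -3.05815968e-04, -1.02035314e-03]), 'wrist_force': array([-0.14044525,  0.4630033 , -0.36498548]), 'moment': array([-0.00894445, -0.02974043,  0.02138312]), 'gripper_force': 0.0, 'grip_width': 1.0030470848997448}
```

View pics/top0.png

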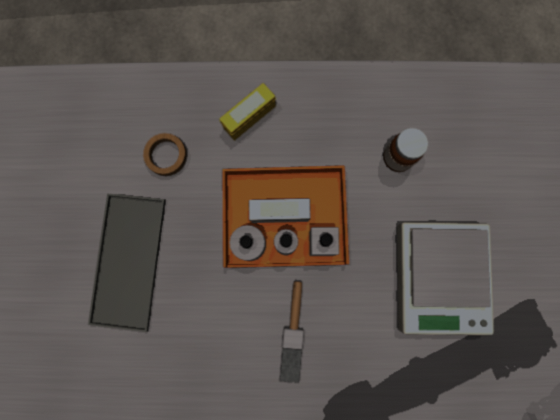

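View pics/side0.png

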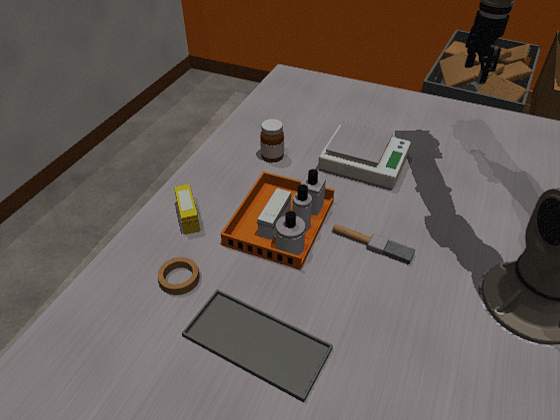

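The top view has +x up and +y left. In the crate, from left to right, stand can_wide (247,242), can_slim (286,241) and can_square (325,240), with the tin at (280,210). The tray is on the left (128,262) and the balance pan on the right (451,268). There are two tin-shaped boxes. The yellow one at (248,112) lies outside the crate, so it's the look-alike. The aluminium one with the white label at (280,210), lying in the crate behind the canisters, is the tin. I'll confirm that in an enlarged crop.

```bash
cat > h.py <<'E'
import cv2, numpy as np
from cell import manip
def world(n,px,z):
    c=manip.camera_info(n); p=cv2.undistortPoints(np.array(px,float).reshape(-1,1,2),c["intrinsics"],c["distortion"]).reshape(-1,2)
    d=np.c_[p[:,0],-p[:,1],-np.ones(len(p))]@c["T"][:3,:3].T; o=c["T"][:3,3]
    return o+d*((z-o[2])/d[:,2])[:,None]
def pix(n,P):
    c=manip.camera_info(n); q=(np.array(P,float).reshape(-1,3)-c["T"][:3,3])@c["T"][:3,:3]*[1,-1,-1]
    return cv2.projectPoints(q,np.zeros(3),np.zeros(3),c["intrinsics"],c["distortion"])[0].reshape(-1,2)
def crop(im,x0,y0,x1,y1,s,f): cv2.imwrite(f,cv2.resize(im[y0:y1,x0:x1],None,fx=s,fy=s,interpolation=cv2.INTER_CUBIC))
E
python3 - <<'E'
from h import *
im=cv2.imread("pics/top0.png"); crop(im,215,160,355,275,5,"pics/c1.png")
a=cv2.resize(im[185:340,85:170],None,fx=3.5,fy=3.5,interpolation=2);b=cv2.resize(im[215:340,390:500],None,fx=4,fy=4,interpolation=2)
h=max(a.shape[0],b.shape[0]);c=np.zeros((h,a.shape[1]+b.shape[1],3),np.uint8);c[:a.shape[0],:a.shape[1]]=a;c[:b.shape[0],a.shape[1]:]=b
cv2.imwrite("pics/c2.png",c);print(a.shape,b.shape)
s=cv2.imread("pics/side0.png"); crop(s,215,160,345,270,5,"pics/c3.png")
E
```

```text
(542, 298, 3) (500, 440, 3)
```

View pics/c1.png

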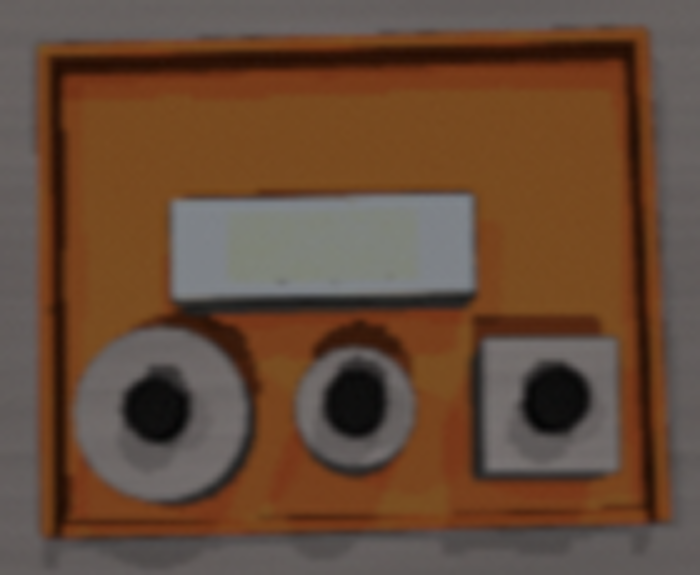

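View pics/c2.png

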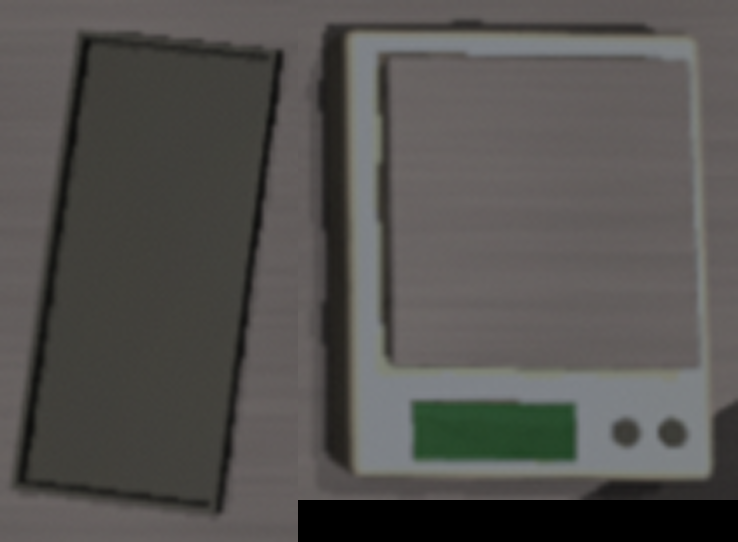

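View pics/c3.png

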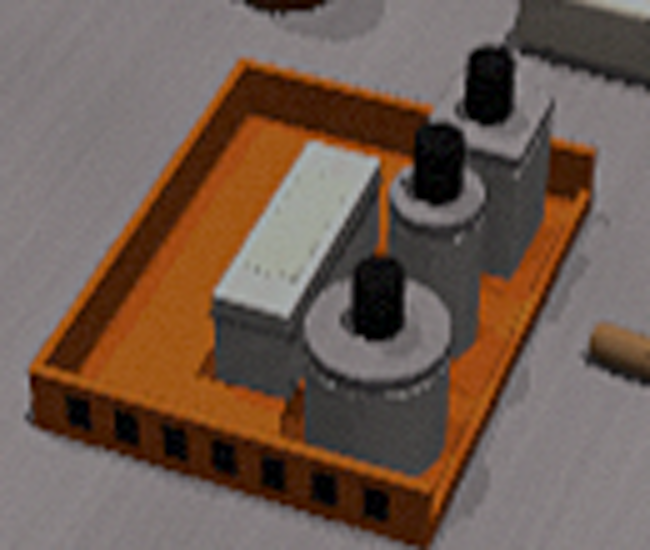

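The crops confirm that the tin in the crate is bare aluminium with a pale label, not yellow. They also show lid, knob, tray and pan edges clearly enough to measure.

```bash
python3 - <<'E'
from h import *
np.set_printoptions(precision=1,suppress=True)
def f(c,s,o): return (np.array(c,float)+.5)/s-.5+np.array(o)
C=lambda *c:f(c,5,(215,160)); T=lambda *c:f(c,3.5,(85,185)); B=lambda *c:f(np.array(c)-[298,0],4,(390,215)); S=C
def rect(n,p,z):
    w=world(n,p,z)[:,:2]; m=w.mean(0)
    e=[w[1]-w[0],w[2]-w[1],w[2]-w[3],w[3]-w[0]]
    print(" centre",m,"edges",[round(float(np.linalg.norm(v)),1) for v in e],"ang",[round(float(np.degrees(np.arctan2(v[1],v[0]))),1) for v in e])
for k,l,b,z in(("wide",(163,413),(156,409),75),("slim",(355,408),(355,400),95),("sq",(550,404),(555,398),85)):
    print(k,"lid",world("top",C(l),z+6),"knobtop",world("top",C(b),z+40))
print("side knobs",world("side",C((378,266)),115),world("side",C((438,134)),135),world("side",C((491,56)),125))
print("sqlid");rect("top",C((480,337),(616,335),(620,471),(484,474)),91)
print("tin");rect("top",C((171,200),(472,194),(475,292),(173,300)),66)
print("tinside");rect("side",C((313,142),(380,160),(288,318),(215,292)),66)
print("crate back",world("top",C((40,47),(648,30)),42),"front",world("top",C((45,537),(668,520)),16))
print("tray");rect("top",T((80,33),(283,50),(220,513),(15,485)),14)
print("pan");rect("top",B((386,54),(692,58),(701,367),(390,367)),70)
print("housing");rect("top",B((348,32),(694,37),(712,478),(352,473)),52)
print("jar",world("top",[[412,143]],110),"tape",world("top",[[165,155]],12),"traySide",)
rect("side",[[219,293],[331,347],[307,394],[184,334]],14)
E
```

```text
wide lid [[537.6  67.6  81. ]] knobtop [[536.9  67.3 115. ]]
slim lid [[538.2  -6.  101. ]] knobtop [[538.7  -5.9 135. ]]
sq lid [[540.4 -79.8  91. ]] knobtop [[540.2 -78.6 125. ]]
side knobs [[537.5  65.3 115. ]] [[538.1  -7.1 135. ]] [[539.6 -82.1 125. ]]
sqlid
 centre [540.4 -79.8] edges [51.7, 51.5, 51.3, 51.9] ang [-89.2, -179.2, -88.8, -178.8]
tin
 centre [604.3   6.5] edges [119.0, 39.0, 118.7, 39.8] ang [-88.9, -178.8, -88.5, -178.3]
tinside
 centre [601.5   7.1] edges [36.2, 119.5, 38.5, 116.7] ang [-178.6, 91.6, 177.1, 90.5]
crate back [[ 690.8  123.1   42. ]
 [ 697.2 -126.6   42. ]] front [[ 490.9  121.3   16. ]
 [ 498.  -134.5   16. ]]
tray
 centre [502.8 324. ] edges [126.3, 275.2, 124.4, 271.5] ang [-94.9, 174.0, -96.6, 174.4]
pan
 centre [ 489.6 -325.8] edges [151.4, 149.1, 150.9, 150.2] ang [-90.9, 178.5, -90.5, 178.7]
housing
 centre [ 469.1 -324.1] edges [174.9, 216.3, 177.1, 215.1] ang [-90.9, 179.3, -91.3, 178.7]
jar [[ 724.8 -247.8  110. ]] tape [[729.4 252.5  12. ]] traySide
 centre [495.9 327.1] edges [264.1, 106.9, 269.8, 116.8] ang [174.4, 85.1, 176.5, 82.3]
```

All sizes and the side-camera check agree to within 1–3 mm. Next I'll check the reach and do the first canister.

```bash
cat >> h.py <<'E'
def q(yaw=1.3,flip=0):
    p=np.radians(90+yaw+180*flip)/2; return [np.cos(p),np.sin(p),0,0]
Q=q()
LID=dict(wide=75,slim=95,square=85)
HOME=dict(wide=(537.3,67.0),slim=(538.3,-6.3),square=(540.2,-79.9))
ty=np.radians(-5.8); u=np.array([np.cos(ty),np.sin(ty)])
SLOT={k:tuple(np.array([502.5,324.5])+u*s) for k,s in(("wide",80),("slim",2),("square",-76))}
TIN=(603.5,6.7); PAN=(489.5,-325.3)
def go(xy,z,v=150):
    manip.servo_line([xy[0],xy[1],z],v)
    s=manip.sense(); return s
def rep(t,s): print(t,"t%.1f"%s["time"],np.round(s["tcp_pos"],1),"F",np.round(s["wrist_force"],1),"g %.2f %.0f"%(s["grip_width"],s["gripper_force"]))
def carry(a,za,b,zb,zt,op,N=50,zup=None):
    """grip at TCP za over a, carry at TCP zt, release at TCP zb over b, back up"""
    go(a,za+70,300); rep("over",manip.sense())
    rep("down",go(a,za,80)); manip.grip(0.0,N); s=manip.sense(); rep("grip",s)
    if s["gripper_force"]<10: raise SystemExit("no grip")
    rep("lift",go(a,zt,120)); rep("moved",go(b,zt,250)); go(b,zb+12,120); rep("low",go(b,zb,25))
    manip.grip(op); rep("open",manip.sense()); go(b,zb+75,150); rep("up",manip.sense())
def can(k,a,fa,b,fb,**kw):
    h=LID[k]+29
    carry(a,fa+h,b,fb+h+1.0,h+85,0.6,**kw)
E
python3 - <<'E'
from h import *
for k in LID:
    for xy in(HOME[k],SLOT[k]):
        for f in(0,1):
            j=manip.inverse_kinematics([*xy,LID[k]+114],q(flip=f)); print(k,np.round(xy),f,None if j is None else np.round(j,2))
print([manip.inverse_kinematics([*PAN,190],q(flip=f)) for f in(0,1)])
E
```

```text
wide [537.  67.] 0 [ 0.38  0.41 -0.72  1.58  0.28  1.26 -0.37]
wide [537.  67.] 1 [ 0.58  0.53 -1.08  1.58  0.48  1.32  2.61]
wide [582. 316.] 0 [ 0.03  0.82 -1.13  1.2   0.72  1.53 -0.95]
wide [582. 316.] 1 [ 0.02  0.8  -1.08  1.2   0.68  1.51  2.21]
slim [538.  -6.] 0 [ 0.46  0.37 -0.64  1.56  0.23  1.29 -0.19]
slim [538.  -6.] 1 [-0.81  0.48  1.13  1.61 -0.44  1.34 -2.74]
slim [504. 324.] 0 [ 0.01  0.62 -1.    1.38  0.51  1.42 -0.96]
slim [504. 324.] 1 [ 0.04  0.65 -1.08  1.38  0.56  1.44  2.15]
square [540. -80.] 0 [ 0.51  0.37 -0.53  1.56  0.19  1.26 -0.03]
square [540. -80.] 1 [ 0.21  0.33 -0.12  1.57  0.04  1.24 -3.04]
square [427. 332.] 0 [-0.01  0.48 -0.97  1.56  0.4   1.31 -1.01]
square [427. 332.] 1 [ 0.05  0.52 -1.08  1.56  0.47  1.34  2.08]
[array([ 0.76493385,  0.43093552, -0.29622586,  1.46143382,  0.12809073,
        1.26822659,  0.47875859]), array([ 0.4300868 ,  0.41337455,  0.18020828,  1.47618677, -0.07572236,
        1.25884318, -2.50021898])]
```

```bash
python3 - <<'E'
from h import *
manip.grip(0.6,50)
manip.move_j([-0.12,0.35,0,1.5,0,1.3,-0.1]); rep("mj",manip.sense())
manip.move_ptp([*HOME["wide"],LID["wide"]+6+29+75],Q); rep("ptp",manip.sense())
can("wide",HOME["wide"],6,SLOT["wide"],4)
print(np.round(manip.sense()["qpos"],2))
cv2.imwrite("pics/top1.png",manip.snapshot("top"))
E
```

```text
mj t2.8 [559.2  48.3 214.2] F [ 0.1  0.3 -0.1] g 0.60 0
ptp t3.1 [534.9  66.7 183.3] F [ 0.3 -0.  -0.2] g 0.60 0
over t3.3 [538.5  66.  180.6] F [-0.3  0.5  0.2] g 0.59 0
down t4.3 [537.9  67.1 110.6] F [ 0.4 -0.4  0. ] g 0.60 0
grip t4.7 [537.5  67.1 110.8] F [-3.1 -0.7  5.1] g 0.24 49
lift t5.5 [536.4  66.9 187.7] F [-0.1 -0.5 -3.6] g 0.24 49
moved t6.7 [582.5 314.  188.6] F [-0.7 -1.3 -4. ] g 0.24 49
low t8.1 [582.  316.5 109.1] F [-1.1  0.6 -0.5] g 0.24 49
open t8.5 [582.5 316.6 109.4] F [0.4 0.5 0.7] g 0.60 0
up t9.1 [581.6 316.2 183.2] F [-0.1 -1.2 -0.5] g 0.60 0
[-0.48  0.57 -0.08  1.24  0.04  1.33 -0.53]
```

View pics/top1.png

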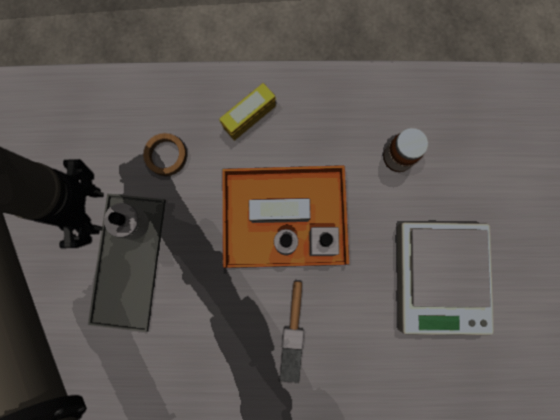

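The wide canister stands upright in the tray at (121,221). On to the other two.

```bash
sed -i 's/    manip.grip(op); rep/    manip.dwell(0.3); manip.grip(op); rep/; s/manip.grip(0.0,N); s=/manip.dwell(0.2); manip.grip(0.0,N); s=/' h.py; python3 - <<'E'
from h import *
can("slim",HOME["slim"],6,SLOT["slim"],4)
can("square",HOME["square"],6,SLOT["square"],4)
go(TIN,200,250); rep("tin",manip.sense())
cv2.imwrite("pics/side2.png",manip.snapshot("side"))
E
```

```text
over t10.4 [538.3  -3.9 199.7] F [-0.3 -0.1  0.1] g 0.60 0
down t11.4 [538.9  -6.3 130.6] F [-0.6  0.4 -0. ] g 0.60 0
grip t12.0 [538.5  -6.3 130.5] F [-1.7  0.   3.5] g 0.24 49
lift t12.8 [537.4  -6.3 207.7] F [-0.4 -0.5 -3.4] g 0.24 49
moved t14.3 [505.4 321.9 208.9] F [ 0.7 -0.2 -2.2] g 0.24 49
low t15.7 [504.5 324.3 128.8] F [ 0.9  0.1 -2.6] g 0.23 49
open t16.4 [504.8 324.5 129.5] F [-0.2  0.  -0. ] g 0.61 0
up t17.0 [504.1 324.  203.2] F [ 0.8  0.1 -0.7] g 0.61 0
over t18.5 [540.1 -77.7 189.9] F [-0.7  0.4 -0.4] g 0.60 0
down t19.5 [540.8 -80.  120.6] F [-1.   0.   0.4] g 0.60 0
grip t20.1 [540.2 -79.9 120.5] F [-0.1  0.4  3.1] g 0.24 49
lift t20.9 [539.3 -79.8 197.8] F [-0.1 -0.5 -2.9] g 0.24 49
moved t22.8 [427.7 330.5 198.9] F [ 0.6 -0.1 -3.1] g 0.24 49
low t24.1 [426.9 332.2 118.9] F [ 0.2  0.3 -2.9] g 0.23 49
open t24.9 [427.2 332.4 119.4] F [0.5 0.3 0.8] g 0.60 0
up t25.5 [426.5 331.8 193.3] F [ 0.1 -0.4 -0.7] g 0.60 0
tin t27.1 [603.    8.8 200. ] F [ 0.5 -0.1  0.3] g 0.60 0
```

View pics/side2.png

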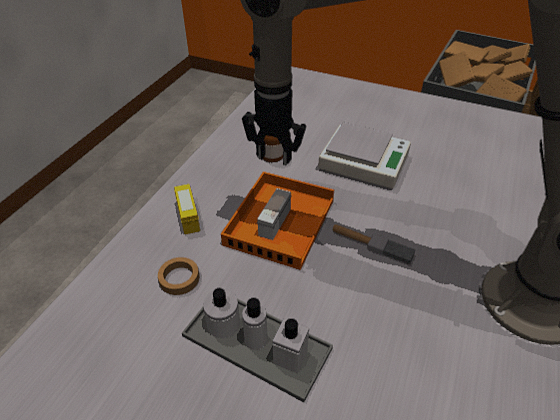

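All three canisters stand upright in the tray at (220,310), (254,325) and (291,345), and the crate holds only the tin. Now the tin.

```bash
python3 - <<'E'
from h import *
manip.grip(0.78,50)
carry(TIN,51,PAN,70+45+0.7,190,0.75)
go((430,-200),260,250)
cv2.imwrite("pics/top3.png",im:=manip.snapshot("top")); cv2.imwrite("pics/side3.png",sd:=manip.snapshot("side"))
a=cv2.resize(im[210:340,380:505],(500,520),interpolation=2);b=cv2.resize(sd[110:200,305:420],None,fx=2.5,fy=2.5)
c=np.zeros((520,500+b.shape[1],3),np.uint8);c[:,:500]=a;c[:b.shape[0],500:]=b;cv2.imwrite("pics/c4.png",c)
E
```

```text
over t27.9 [603.    6.7 120.6] F [0.  0.6 0.8] g 0.78 0
down t28.9 [604.1   6.7  51.6] F [0.2 0.2 0. ] g 0.78 0
grip t29.5 [604.1   6.7  51.5] F [ 1.  -0.5  2.4] g 0.46 52
lift t30.8 [602.7   6.7 188.8] F [-0.5 -0.5 -2.8] g 0.45 51
moved t32.3 [ 490.5 -323.2  189.9] F [-0.7  0.6 -1.2] g 0.45 51
low t33.6 [ 489.5 -325.3  115.6] F [-0.1  0.1 -1.4] g 0.45 51
open t34.3 [ 489.8 -325.5  116.1] F [-0.9 -0.1  0.3] g 0.75 0
up t35.0 [ 489.1 -325.   190. ] F [-0.1  0.3 -0.3] g 0.75 0
```

View pics/c4.png

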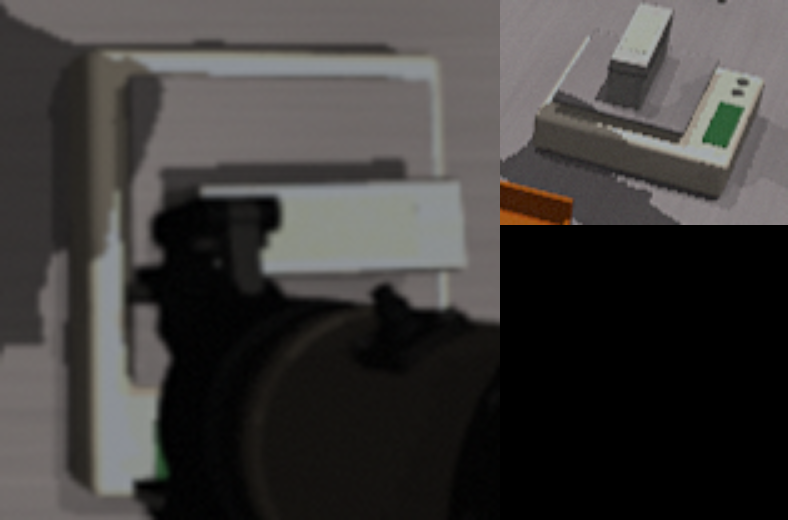

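The tin stands upright on the pan, with its top right corners at crop (461,180) and (467,267), its top left corner at about (198,188), and the arm covering the lower left. I'll check how well it is centred before going on.

```bash
python3 - <<'E'
from h import *
f=lambda c:(np.array(c,float)+.5)/4-.5+[380,210]
w=world("top",f([(198,188),(461,180),(467,267)]),130)[:,:2]; print(w,np.linalg.norm(w[0]-w[1]),np.linalg.norm(w[2]-w[1]),"centre",(w[0]+w[2])/2)
s=lambda c:(np.array(c,float)-[500,0]+.5)/2.5-.5+[305,110]
w=world("side",s([(638,2),(674,9),(650,74),(609,62)]),130)[:,:2];print("side",w.mean(0))
w=world("side",s([(590,30),(714,66),(685,137),(556,92)]),70)[:,:2];print("pan side",w,w.mean(0))
E
```

```text
[[ 508.06570827 -264.20814585]
 [ 511.12212895 -384.82032804]
 [ 472.05952122 -385.35008235]] 120.6509021950078 39.066199741301425 centre [ 490.06261475 -324.7791141 ]
side [ 486.24960401 -319.50738535]
pan side [[ 566.54376147 -397.44976606]
 [ 413.45626848 -383.27113673]
 [ 410.16795137 -241.92808679]
 [ 562.36103845 -263.42532144]] [ 488.13225494 -321.51857775]
```

The tin's centre is at (490.1,-324.8) against the pan's (489.6,-325.5), so it's well centred. Now the canisters go back, starting with the square one.

```bash
python3 - <<'E'
from h import *
manip.grip(0.6,50)
for k in("square","slim","wide"): can(k,SLOT[k],4,HOME[k],6)
go((430,230),250,250); rep("end",manip.sense())
cv2.imwrite("pics/top5.png",im:=manip.snapshot("top")); cv2.imwrite("pics/side5.png",manip.snapshot("side"))
E
```

```text
over t38.0 [427.5 330.7 188.2] F [ 0.4 -0.7 -0.2] g 0.60 0
down t39.1 [427.3 332.6 118.6] F [-0.  -0.8  0.1] g 0.60 0
grip t39.7 [426.9 332.3 118.5] F [-1.4 -1.1  4.2] g 0.24 49
lift t40.5 [426.3 331.5 197.8] F [-1.1 -0.4 -2.4] g 0.24 49
moved t42.4 [540.  -77.9 199. ] F [ 0.1  0.4 -3.6] g 0.24 49
low t43.7 [540.2 -79.9 120.9] F [ 0.4 -1.  -1.8] g 0.23 49
open t44.4 [540.6 -79.9 121.4] F [-0.2 -0.3 -0.5] g 0.60 0
up t45.0 [539.6 -79.8 195.3] F [ 0.6 -0.1 -0.1] g 0.60 0
over t46.5 [505.4 321.9 197.8] F [ 1.5  0.  -0.4] g 0.60 0
down t47.6 [504.9 324.7 128.7] F [0.1 0.1 0.2] g 0.60 0
grip t48.2 [504.6 324.5 128.5] F [-1.3 -0.5  2.5] g 0.24 49
lift t49.0 [503.8 323.7 207.7] F [-0.7 -0.9 -3.5] g 0.23 49
moved t50.5 [538.1  -4.  209. ] F [ 0.3  0.9 -3.6] g 0.24 49
low t51.8 [538.3  -6.3 130.9] F [-0.1 -0.1 -2.6] g 0.24 49
open t52.5 [538.7  -6.3 131.4] F [ 0.6 -0.7  0. ] g 0.60 0
up t53.2 [537.8  -6.4 205.3] F [ 0.5  1.2 -0.4] g 0.60 0
over t54.4 [582.7 314.  177.7] F [-0.7 -0.1  0.1] g 0.60 0
down t55.4 [582.6 316.8 108.8] F [ 0.4 -0.7 -0.7] g 0.60 0
grip t56.0 [581.9 316.6 108.5] F [-2.6  0.1  2. ] g 0.24 49
lift t56.8 [581.4 315.9 187.6] F [-0.4 -0.6 -4. ] g 0.24 49
moved t58.0 [537.2  69.5 189. ] F [-0.1  0.3 -3.4] g 0.24 49
low t59.3 [537.3  67.  110.9] F [-0.4  0.6 -3.8] g 0.24 49
open t60.0 [537.7  67.1 111.5] F [ 0.2 -0.4 -0.8] g 0.60 0
up t60.7 [536.7  66.9 185.3] F [-0.2 -0.2 -0. ] g 0.60 0
end t61.7 [430.5 228.2 249.1] F [-0.1 -0.6 -0. ] g 0.60 0
```

View pics/top5.png

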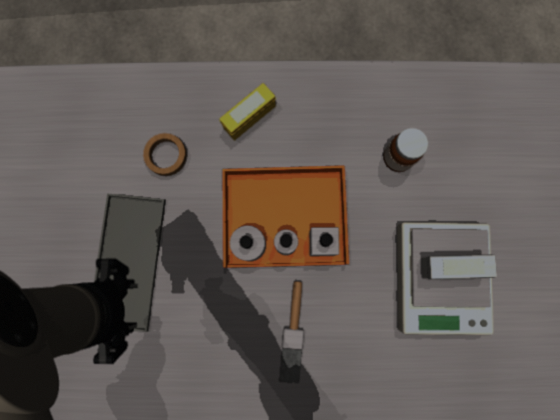

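View pics/side5.png

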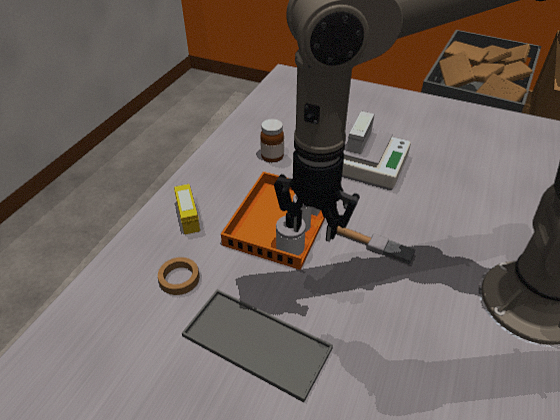

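The canisters are back at (247,242), (286,241) and (325,240), the same pixels as at the start. The tin is on the pan at (462,267), the bystanders haven't moved, and the arm is clear at height. Handing in.

```bash
python3 - <<'E'
from cell import manip
manip.dwell(0.5); print(manip.close_job())
E
```

```text
the job is handed in; nothing more can be done
None
```

I handed the job in at about 62 s of the 134 s allowed: the tin stands on the middle of the pan, under 1 mm off centre by the top camera, and all three canisters are back upright where they started; the hand-in returned no verdict.

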